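Connect the dust-off nozzle to the bench air coupler

TASK

Fit the dust-off air nozzle to the quick coupler on the packing bench: pull the coupler's sleeve back (down) until it stays back by itself, take the nozzle from its wooden stand, and press it straight down into the coupler until it is felt to lock and the sleeve springs forward (up) again. Press firmly but do not ram it once it has locked or met its stop, leave it standing locked in the coupler, and do not disturb the crockery and the carton.

Things in the scene. Friction and masses are not known exactly. Their poses are not given: they have to be found in the camera images.
- coupler: Bench air outlet fixed to the counter: grey block 110 x 90 x 50 mm (x, y, z) with a brass quick coupler standing upright in its middle, mouth up, tube 30 mm outside, flared rim 33 mm outside. Origin: centre of the block's underside. Inside, four jaws worked by the sleeve: sleeve forward, they stop a plug's nose 15 to 31 mm below the rim; sleeve back, they let it by.
- mouth (a point): Centre of the coupler's open mouth, level with the rim, 120 mm above the counter; z up. The bore is vertical: 28 mm wide at the rim, narrowing over 4 mm to 24 mm, then straight.
- lock (a point): Point on the bore's axis 33 mm below the rim: the middle of where a nose end locks. The true depth differs from coupler to coupler and is not marked: 25 to 41 mm below the rim; a hard stop comes 2 mm deeper. Feel for it: the push needed (up to 10 to 18 N on the way) drops as the jaws snap into the nozzle's groove; at the stop it rises steeply. Over 36 N between nozzle and coupler is ramming.
- sleeve_grip (a point): Centre of the sleeve's gripping length, on the coupler's axis, 13.5 to 29.5 mm below the rim when forward; moves with the sleeve. The sleeve is a ribbed steel ring 42 mm in diameter and 28 mm high round the brass tube. Its lowest 5 mm is a flange 56 mm in diameter, its top 11.5 mm below this point, the sleeve's top edge 11.5 mm above it; flange at least 26 mm above the block when forward.
- sleeve (a joint): How far the sleeve is drawn back (down), in m: 0 = forward (up), 0.009 = its end stop. A spring drives it forward, 4 N at 0, 8 N at the stop. With no plug in, drawing it past 0.007 lets a collar inside rise and catch it: let go, it returns to about 0.0055 and stays there by itself until a plug is pressed in far enough to lock; then it springs to 0.
- stand: Light wooden block 110 x 80 x 36 mm (x, y, z), fixed, to the left or the right of the coupler. Origin: centre of its underside. In its middle a blind hole 25 mm wide and 30 mm deep, in which the nozzle stands.
- nozzle_grip (a point): Centre of the nozzle's round grip body, on its axis (z, up), half-way up the body. The nozzle is a turned metal plug 104 mm long, 0.13 to 0.25 kg, standing nose down. The grip body is 28 mm in diameter and 40 mm long, with a cone tip 12 mm long on top. In the stand the grip body begins 22 mm above the wood; locked in the coupler, 11 to 27 mm above the rim.
- nozzle_nose (a point): Centre of the nozzle's flat nose end, 72 mm below nozzle_grip along the axis. Upwards from it: nose 22 mm in diameter and 6 mm long with a 1.5 mm chamfer, groove 13 mm in diameter and 7 mm long, shank 22 mm in diameter and 39 mm long, then the grip body.
- bowl: Bystander: blue glazed bowl 130 mm across and 55 mm high, on the other side of the coupler from the stand. Origin: centre of its underside.
- cup: Bystander: white cup 72 mm across and 75 mm high, beyond the coupler. Origin: centre of its underside.
- carton: Bystander: brown carton 90 x 120 x 60 mm (x, y, z), beyond the coupler. Origin: centre of its underside.
Mind the look-alikes: they are no part of the job. What is meant by the part that bears nozzle_grip is not blue or orange, and is the larger of those in its own colour.

How it is judged:
By the outcome, as a careful person would: the job done as asked, in the order asked, and still so for the second after the job is handed in, with the robot touching nothing.
It also fails if it takes over 72 s, if anything falls off the work surface, if the arm or the gripper's body presses on something with over 40 N, if the wrist force passes 120 N, or if a joint passes its speed limit or range.

ROBOT

A 6-joint arm with a two-finger parallel gripper is mounted at the origin on the work surface. World frame = base frame: x ahead of the robot, y to its left, z up, the work surface at z = 0. Lengths are in mm, angles in rad, forces in N, time in s.
With the tool pointing down it reaches from about 350 to 975 mm from the base axis. Payload 7.1 kg.
Tool frame: the origin (TCP) lies at the very end of the fingers, on their centre line; the grasp point (between the pads) lies 19 mm behind it; z points along the fingers, x is the direction in which the jaws open and shut, and the axes are right-handed (so a half turn about z gives the same grasp; the last joint's range is limited). The gripper opens to 88 mm and grips with 3 to 60 N. Pads are 20 mm wide; open, the fingers measure 115 mm over their backs; the gripper's body (75 mm by 178 mm) begins 61 mm behind the grasp point.
Start: joints at [1.292, 0.423, 1.63, -0, 1.089, -0.019], TCP at [160.523, 604.017, 222.675] pointing down, gripper open.
Joint ranges: [-3, 3], [-0.9, 2.11], [0.09, 2.58], [-1.31, 4.45], [0.11, 2.69], [-2.54, 2.54]. Speed limits (rad/s): [2.39, 2.39, 3.01, 3.14, 3.14, 3.14].

INTERFACE

Orientations are given as a rotation vector (axis times angle).
In Python, from workcell import ctrl gives the robot as it stands. The module is installed in compiled form; this text tells all that it offers.
- The arm moves only by the tool move_arm, never from a script. Its argument "motion" is a list of rows, each a list of 2 entries, a list of its own where there are three numbers: the shift along the tool's x, y, z normalised to -1 to 1, where 1 is 150 mm, then the turn, a rotation vector about the tool's x, y, z normalised to -1 to 1, where 1 is 60 degrees. In form: [[[x, y, z], [rx, ry, rz]], ...]. A call has exactly 5 rows; each row is the pose to reach, as a shift and turn from the pose commanded when the call began, along the tool's axes at that moment; what a row does not reach only later rows make up. A row lasts 1/8 s, in which the tool goes at most 62.5 mm and 10.7 degrees, less where a joint would pass 70% of its speed; a pose out of reach is approached as far as the arm can. A call with a number of a shift or a turn outside -1 to 1 is refused whole. A call with a gripper value outside its range is refused whole. "gripper" is the opening, from 0 (shut) to 1 (fully open), set as the call begins (left out, the last holds). The fingers move at their own pace and stop on an object; the grip force is fixed at half the most. Time passes only in rows, so rows that repeat a pose let the fingers close, or fill a call up. It gives the time, the measured TCP pose, the force and the opening at its end, in the units of the state.
- ctrl.get_obs(): the state, without advancing time (a new reading comes with each control period).
- ctrl.get_image(name): name is "scene" or "top" or "wrist"; returns a dict with "pixels" (400x640x3 uint8, red, green, blue), "camera_matrix" (3x3 intrinsics, pixels), "R" (3x3) and "t" (3): a world point X has camera coordinates R X + t; the wrist camera has in their place "mount" (4x4, takes a point from camera to tool coordinates, whose origin is the TCP and whose axes are the tool frame's). Camera axes: x right, y down, z forward; pixel columns grow to the right and rows downward; lengths in mm; the calibration is good to about 2 mm. A picture is of the moment at which its call begins: read the wrist's pose just before it. There is no depth.
- ctrl.close_job(): hands the job in, once; it reports no verdict.
Trained networks look in the newest picture that a camera, given by its name, has taken for a name from the list of things; names that differ only in an ending like _2 or _b are one class to them, and where a whole thing is asked for, a point or a joint stands for the part that bears it (a point fixed in the world has none). Each returns a list of dicts, best first, with "p" (0 to 1); they miss things now and then, are a little off and sometimes report something else, mostly with a low value. They report only what shows in the picture. A call takes as long as a camera call. They do not tell look-alikes from the thing itself.
- ctrl.boxes_of(camera, name): "location" ([x, y, z] in mm, in world coordinates, good to about 4 mm: the middle of the surface that is visible of it).
- ctrl.regions_of(camera, name): "mask" (400x640 bool, what is visible of it).
- ctrl.pinpoint(camera, name): "location" ([x, y, z] in mm, in world coordinates, good to about 4 mm: a listed point, or the origin of a listed thing).
The state is a dict: "t": time; "qpos": joint angles; "qvel": joint speeds; "joint_torque": joint torques, N m; "ee_pos": TCP position; "orientation": TCP orientation; "ft_force": force on the tool from outside, world axes, zero at the start; "moment": the same for the moment, N m; "width": finger opening in mm.
Only numpy, scipy, OpenCV 4.12 (cv2) and the standard library are available. Lean on these libraries where they do the work, as an engineer would, in place of code of your own. Each camera call takes 0.05 s, during which the arm holds its last target.

## Working session

There is one attempt and no reset: what is moved stays moved. The work goes in short steps, Python scripts to look and compute and a tool call to move; the robot and the scene stay as the last step left them, time stands still between calls to the robot, and variables do not carry over. Pictures are saved under pics/ and viewed, and the job is handed in when it is done.

Besides the shell and the picture viewer there is one more tool, called after ">>>" as name([rows], argument=value, ...), one row to a line, values as JSON. move_arm: Moves the arm, as the interface text tells. Its arguments: {"type":"object","properties":{"motion":{"type":"array","items":{"type":"array"}},"gripper":{"type":"number"}},"required":["motion"]}

```bash
mkdir -p pics; cat > h.py <<'E'
import numpy as np, cv2
from workcell import ctrl
from scipy.spatial.transform import Rotation as Ro
def snap(cam,fn):
    im=ctrl.get_image(cam); cv2.imwrite('pics/'+fn,cv2.cvtColor(im['pixels'],cv2.COLOR_RGB2BGR)); return im
def proj(im,X):
    c=im['R']@np.array(X,float)+im['t']; p=im['camera_matrix']@c; return p[:2]/p[2]
E
python3 - <<'E'
from h import *
o=ctrl.get_obs(); print(o)
for c in ['scene','top']:
    im=snap(c,c+'1.png')
    for n in ['mouth','coupler','sleeve_grip','stand','nozzle_grip','nozzle_nose','bowl','cup','carton']:
        r=ctrl.pinpoint(c,n)
        print(c,n,[(np.round(d['location']).tolist(),round(d['p'],2),np.round(proj(im,d['location'])).tolist()) for d in r])
E
```

```text
{'t': 0.0, 'qpos': array([ 1.29199154e+00,  4.23850415e-01,  1.63068097e+00,  2.91289839e-05,
        1.08860916e+00, -1.89661822e-02]), 'qvel': array([ 8.76779566e-04,  5.15640323e-05,  1.20412854e-03,  1.50191296e-03,
       -8.42087745e-05, -1.48513681e-03]), 'joint_torque': array([ 4.05943429e-04, -5.44618213e+01, -2.73666877e+01,  6.44867029e-02,
        2.27453263e-02, -1.32695227e-04]), 'ee_pos': array([160.37134331, 603.49748831, 221.89927455]), 'orientation': array([ 2.48981637e+00,  1.91435765e+00, -1.97879874e-03]), 'ft_force': array([ 0.41934834, -0.21552602,  0.01849438]), 'moment': array([-0.02075945,  0.04119992,  0.01265876]), 'width': 87.75129143035323}
scene mouth [([582.0, 50.0, 119.0], 0.68, [340.0, 186.0])]
scene coupler [([580.0, 52.0, 1.0], 0.55, [338.0, 210.0])]
scene sleeve_grip [([579.0, 49.0, 104.0], 0.67, [339.0, 188.0])]
scene stand [([545.0, -296.0, -2.0], 0.95, [200.0, 240.0]), ([581.0, 54.0, 118.0], 0.5, [341.0, 185.0])]
scene nozzle_grip [([667.0, -316.0, 69.0], 0.58, [197.0, 275.0]), ([430.0, -319.0, 58.0], 0.58, [177.0, 192.0]), ([569.0, -193.0, 54.
[... 644 characters left out ...]
], 0.5, [295.0, 211.0])]
top stand [([550.0, -300.0, -0.0], 0.7, [441.0, 228.0])]
top nozzle_grip [([666.0, -315.0, 70.0], 0.71, [456.0, 178.0]), ([437.0, -315.0, 54.0], 0.66, [453.0, 278.0]), ([551.0, -297.0, 79.0], 0.6, [448.0, 228.0]), ([578.0, 52.0, 84.0], 0.5, [294.0, 213.0]), ([572.0, -194.0, 56.0], 0.44, [401.0, 218.0])]
top nozzle_nose [([551.0, -293.0, 11.0], 0.65, [439.0, 228.0]), ([434.0, -321.0, -4.0], 0.65, [449.0, 276.0]), ([573.0, -194.0, -3.0], 0.59, [397.0, 218.0])]
top bowl [([528.0, 296.0, 2.0], 0.67, [197.0, 233.0])]
top cup [([711.0, 150.0, -0.0], 0.7, [258.0, 159.0])]
top carton [([551.0, -299.0, 79.0], 0.6, [449.0, 228.0]), ([756.0, -185.0, 2.0], 0.57, [394.0, 143.0])]
```

View pics/scene1.png

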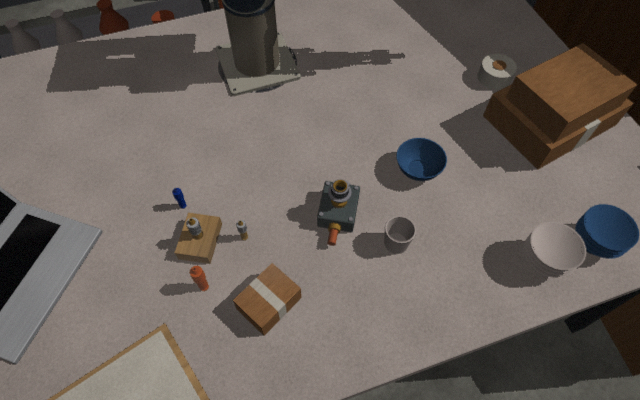

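View pics/top1.png

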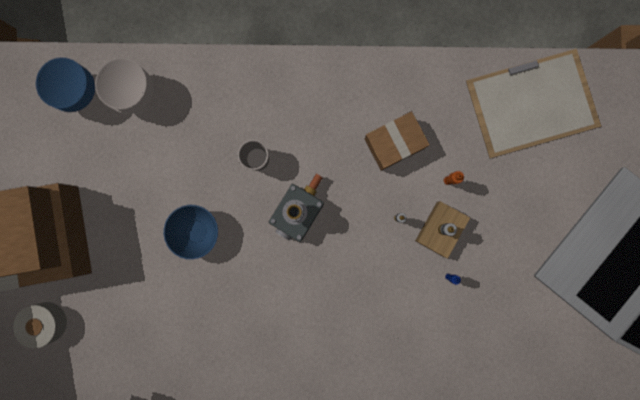

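```bash
python3 - <<'E'
import cv2
a=cv2.imread('pics/scene1.png')[160:320,150:310]; b=cv2.imread('pics/top1.png')[150:310,360:520]
cv2.imwrite('pics/crop1.png',cv2.resize(cv2.hconcat([a,b]),(800,400),interpolation=cv2.INTER_CUBIC))
E
```

```text
(no output)
```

View pics/crop1.png

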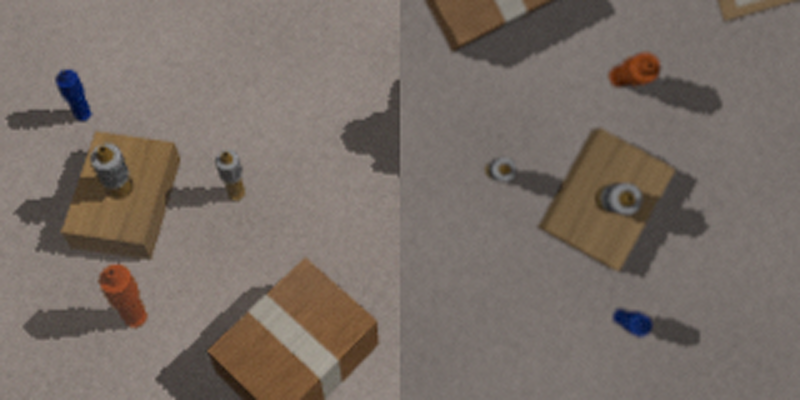

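```bash
cat >> h.py <<'E'
def plan(target,R_t=None,pos=None,rv=None):
    o=ctrl.get_obs(); p=o['ee_pos'] if pos is None else np.array(pos,float); R=Ro.from_rotvec(o['orientation'] if rv is None else rv)
    s=R.inv().apply(np.array(target)-p)/150
    t=[0,0,0] if R_t is None else (R.inv()*R_t).as_rotvec()/np.deg2rad(60)
    print('shift',np.round(s,4),'turn',np.round(t,4))
def down(yaw): # tool z down, tool x at yaw
    c,s=np.cos(yaw),np.sin(yaw)
    return Ro.from_matrix(np.array([[c,s,0],[s,-c,0],[0,0,-1]]).astype(float))
def st():
    o=ctrl.get_obs(); R=Ro.from_rotvec(o['orientation']).as_matrix()
    print('t',round(o['t'],2),'p',np.round(o['ee_pos'],1),'yaw',round(np.arctan2(R[1,0],R[0,0]),4),'z',np.round(R[:,2],4),'F',np.round(o['ft_force'],2),'M',np.round(o['moment'],2),'w',round(o['width'],1)); return o
E
python3 - <<'E'
from h import *
st(); im=snap('wrist','w1.png'); print(im['mount'],im['camera_matrix'])
for yaw in [0,np.pi/2]: 
  plan([581,49,260],down(yaw)); plan([581-60,49,260],down(yaw))
E
```

```text
t 1.0 p [160.5 604.  222.7] yaw 1.311 z [-0.  0. -1.] F [-0.81  0.22 -0.24] M [-0.02  0.01 -0.  ] w 87.7
[[ 9.99999935e-01 -3.22132263e-04  1.64025684e-04  1.35896155e+00]
 [ 2.57048723e-04  9.52703241e-01  3.03902071e-01 -8.33645646e+01]
 [-2.54164463e-04 -3.03902009e-01  9.52703261e-01 -1.62030910e+02]
 [ 0.00000000e+00  0.00000000e+00  0.00000000e+00  1.00000000e+00]] [[294.42488437   0.         317.32231631]
 [  0.         294.42488437 199.53561135]
 [  0.           0.           1.        ]]
shift [-2.8559  3.6596 -0.249 ] turn [-0.     -0.      1.2519]
shift [-2.9587  3.2731 -0.249 ] turn [-0.     -0.      1.2519]
shift [-2.8559  3.6596 -0.249 ] turn [-0.     -0.     -0.2481]
shift [-2.9587  3.2731 -0.249 ] turn [-0.     -0.     -0.2481]
```

>>> move_arm([
  [[-0.18,0.2,-0.02],[0,0,0]],
  [[-0.36,0.42,-0.03],[0,0,0]],
  [[-0.54,0.64,-0.06],[0,0,0]],
  [[-0.71,0.86,-0.06],[0,0,0]],
  [[-0.8,0.99,-0.06],[0,0,0]],
])

```text
t: 1.68
ee_pos: [274.1, 448.4, 231.9]
orientation: [2.491, 1.914, 0.0]
ft_force: [-0.4, -0.2, 0.2]
width: 87.6
```

>>> move_arm([
  [[-0.2,0.24,-0.02],[0,0,0]],
  [[-0.4,0.48,-0.04],[0,0,0]],
  [[-0.6,0.72,-0.06],[0,0,0]],
  [[-0.8,0.96,-0.1],[0,0,0]],
  [[-0.8,0.99,-0.1],[0,0,0]],
])

```text
t: 2.3
ee_pos: [387.4, 294.0, 247.3]
orientation: [2.494, 1.91, 0.002]
ft_force: [-1.0, 1.0, -0.9]
width: 87.8
```

```bash
python3 - <<'E'
from h import *
o=st(); plan([581,60,260],down(0)); print(o['qpos'])
E
```

```text
t 2.3 p [387.4 294.  247.3] yaw 1.3074 z [ 1.e-03  4.e-04 -1.e+00] F [-0.98  1.02 -0.92] M [0.02 0.01 0.03] w 87.8
shift [-1.1701  1.6527 -0.0842] turn [ 3.0000e-04 -1.1000e-03  1.2485e+00]
[ 6.24964301e-01  1.85926240e-01  1.90670963e+00 -3.42298329e-04
  1.04789294e+00 -6.82291926e-01]
```

>>> move_arm([
  [[-0.18,0.25,-0.02],[0,0,0.15]],
  [[-0.36,0.5,-0.04],[0,0,0.32]],
  [[-0.53,0.74,-0.06],[0,0,0.49]],
  [[-0.69,0.96,-0.08],[0,0,0.65]],
  [[-0.69,0.99,-0.08],[0,0,0.75]],
])

```text
t: 2.92
ee_pos: [504.3, 156.7, 258.8]
orientation: [3.036, 0.806, 0.001]
ft_force: [-0.1, 0.8, -0.6]
width: 88.1
```

```bash
python3 - <<'E'
from h import *
o=st(); plan([581,60,260],down(0)); print(o['qpos'])
E
```

```text
t 2.92 p [504.3 156.7 258.8] yaw 0.5192 z [ 8.e-04  2.e-04 -1.e+00] F [-0.14  0.81 -0.59] M [-0.01  0.05 -0.  ] w 88.1
shift [ 0.1244  0.8134 -0.0077] turn [ 0.     -0.0008  0.4958]
[ 2.78744393e-01  2.37214276e-01  1.81009173e+00 -6.39885595e-05
  1.09349890e+00 -2.40417229e-01]
```

>>> move_arm([
  [[0.04,0.25,-0.008],[0,0,0.16]],
  [[0.08,0.5,-0.008],[0,0,0.33]],
  [[0.12,0.75,-0.008],[0,0,0.5]],
  [[0.124,0.813,-0.008],[0,0,0.5]],
  [[0.124,0.813,-0.008],[0,0,0.5]],
])

```text
t: 3.55
ee_pos: [579.8, 61.9, 259.5]
orientation: [-3.141, -0.007, 0.001]
ft_force: [0.2, 0.2, 0.3]
width: 87.6
```

```bash
python3 - <<'E'
from h import *
o=st(); im=snap('wrist','w2.png')
for n in ['mouth','sleeve_grip','coupler']:
   print(n,[(np.round(d['location'],1),round(d['p'],2)) for d in ctrl.pinpoint('wrist',n)])
E
```

```text
t 3.55 p [579.8  61.9 259.5] yaw 0.0043 z [-9.e-04  3.e-04 -1.e+00] F [0.19 0.24 0.35] M [-0.09  0.03 -0.01] w 87.6
mouth [(array([582. ,  54.1, 121.3]), 0.7)]
sleeve_grip [(array([581.5,  51. , 103.9]), 0.9)]
coupler [(array([579.6,  49.2,  -0.8]), 0.72)]
```

View pics/w2.png

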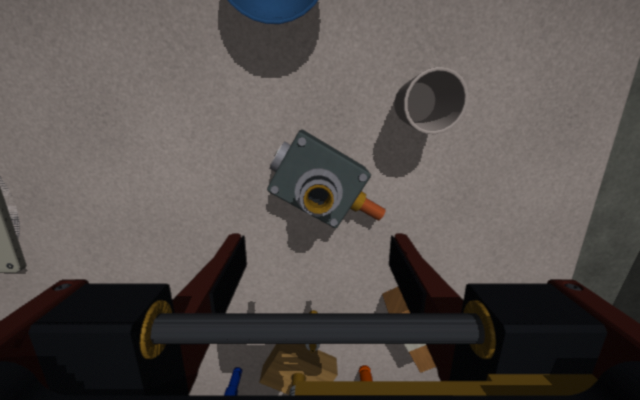

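```bash
cat >> h.py <<'E'
def wray(im,o,px,z):
    R=Ro.from_rotvec(o['orientation']).as_matrix(); M=im['mount']
    K=im['camera_matrix']; d=np.linalg.inv(K)@np.array([px[0],px[1],1.]); d=R@(M[:3,:3]@d); c=R@M[:3,3]+o['ee_pos']
    return c+d*(z-c[2])/d[2]
def wproj(im,o,X):
    R=Ro.from_rotvec(o['orientation']).as_matrix(); M=im['mount']
    c=M[:3,:3].T@(R.T@(np.array(X,float)-o['ee_pos'])-M[:3,3]); p=im['camera_matrix']@c; return p[:2]/p[2]
def circ(im,o,c,z,r): return np.array([wproj(im,o,[c[0]+r*np.cos(a),c[1]+r*np.sin(a),z]) for a in np.linspace(0,2*np.pi,60)])
def overlay(im,o,circs,box,k,fn):
    x0,y0,x1,y1=box; a=cv2.resize(cv2.cvtColor(im['pixels'],cv2.COLOR_RGB2BGR)[y0:y1,x0:x1],None,fx=k,fy=k,interpolation=cv2.INTER_CUBIC)
    b=a.copy()
    for c,z,r,col in circs:
        P=((circ(im,o,c,z,r)-[x0-.5,y0-.5])*k).astype(np.int32); cv2.polylines(b,[P],True,col,1)
    cv2.imwrite('pics/'+fn,cv2.hconcat([a,b]))
E
python3 - <<'E'
from h import *
o=st(); im=snap('wrist','w3.png')
print(wray(im,o,[319,196],120))
c=[581.5,50]
overlay(im,o,[(c,120,16.5,(0,255,0)),(c,84,28,(0,0,255)),(c,112,21,(255,0,0))],(260,140,360,240),4,'c3.png')
E
```

```text
t 3.75 p [579.4  62.5 259.9] yaw 0.0042 z [-4.e-04  2.e-04 -1.e+00] F [ 0.48  0.35 -0.32] M [-0.03  0.08 -0.02] w 87.9
[582.16282753  55.41084277 120.        ]
```

View pics/c3.png

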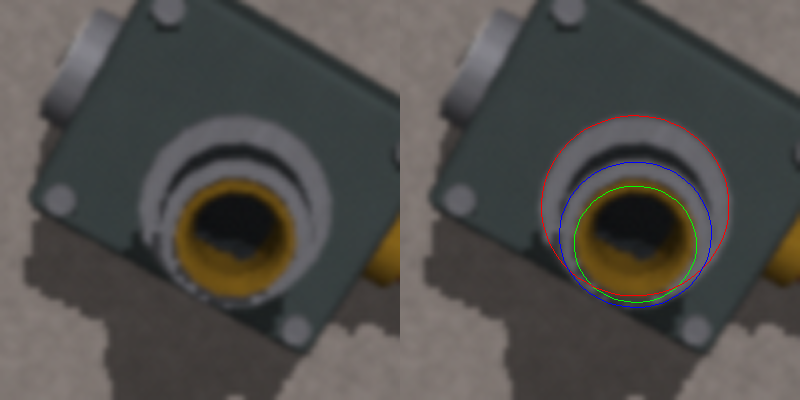

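```bash
python3 - <<'E'
from h import *
o=st(); im=ctrl.get_image('wrist')
c=[581.7,51.8]
for z,r in [(120,16.5)]+[(z,21) for z in (118,114,110,106)]+[(z,28) for z in (95,91,87,83,79)]:
    P=(circ(im,o,c,z,r)-[259.5,139.5])*4; print(z,r,np.round([P[:,0].min(),P[:,0].max(),P[:,1].min(),P[:,1].max()],1))
overlay(im,o,[(c,120,16.5,(0,255,0)),(c,92,28,(0,0,255)),(c,115,21,(255,0,0))],(260,140,360,240),4,'c4.png')
E
```

```text
t 3.8 p [579.5  62.4 260. ] yaw 0.004 z [-1.e-04  1.e-04 -1.e+00] F [0.17 0.35 0.06] M [-0.06  0.04 -0.  ] w 87.7
120 16.5 [174.4 297.  179.1 296. ]
118 21 [158.1 313.2 160.7 308.7]
114 21 [159.  312.2 157.2 303.6]
110 21 [159.8 311.3 153.7 298.5]
106 21 [160.7 310.4 150.3 293.6]
95 28 [138.7 332.2 117.  302.9]
91 28 [139.7 331.1 114.2 298.1]
87 28 [140.7 330.  111.4 293.5]
83 28 [141.7 329.  108.6 289. ]
79 28 [142.7 327.9 105.9 284.5]
```

View pics/c4.png

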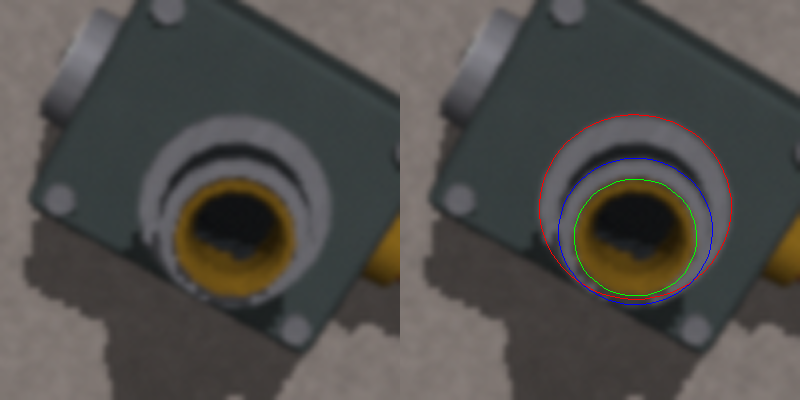

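```bash
python3 - <<'E'
from h import *
out=[]
for cam in ['scene','top']:
    im=ctrl.get_image(cam); a=cv2.cvtColor(im['pixels'],cv2.COLOR_RGB2BGR)
    c0=proj(im,[581.7,51.8,120]); x0,y0=(c0-20).astype(int); k=10
    a=cv2.resize(a[y0:y0+40,x0:x0+40],None,fx=k,fy=k,interpolation=cv2.INTER_CUBIC); b=a.copy()
    for c,col in [((581.7,51.8),(0,255,0))]:
        for z,r in ((120,16.5),(91,28)):
            P=np.array([proj(im,[c[0]+r*np.cos(t),c[1]+r*np.sin(t),z]) for t in np.linspace(0,6.28,60)])
            cv2.polylines(b,[((P-[x0-.5,y0-.5])*k).astype(np.int32)],True,col,1)
    cv2.imwrite(f'pics/{cam}_o.png',cv2.hconcat([a,b]))
    for dx in ([1,0,0],[0,1,0]): print(cam,dx,proj(im,np.array([581.7,51.8,120])+dx)-c0)
E
```

```text
scene [1, 0, 0] [0.15298418 0.34026771]
scene [0, 1, 0] [ 0.40253638 -0.1196888 ]
top [1, 0, 0] [ 0.00979595 -0.45544642]
top [0, 1, 0] [-0.45492136 -0.00859992]
```

View pics/scene_o.png

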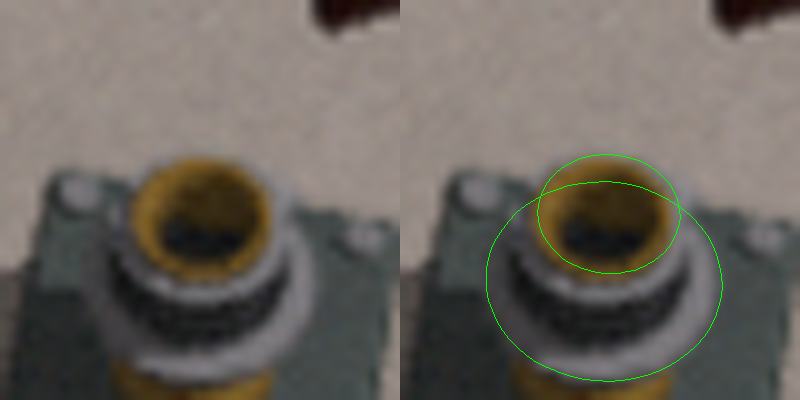

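View pics/top_o.png

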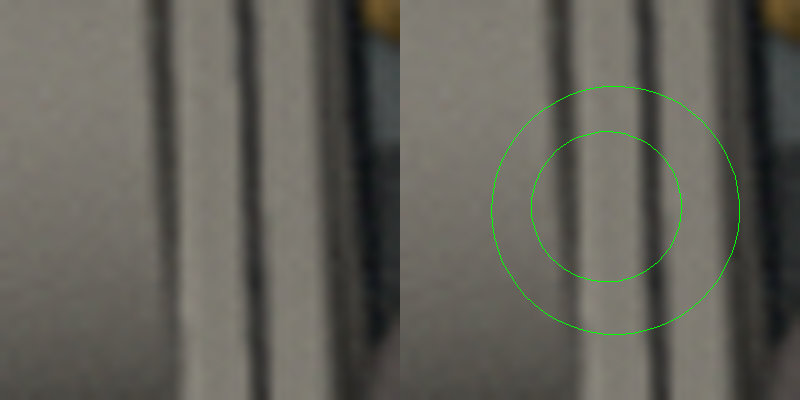

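```bash
python3 - <<'E'
from h import *
im=ctrl.get_image('top'); a=cv2.imread('pics/top1.png')
c0=proj(im,[581.7,50.8,120]); x0,y0=(c0-20).astype(int); k=10
a=cv2.resize(a[y0:y0+40,x0:x0+40],None,fx=k,fy=k,interpolation=cv2.INTER_CUBIC); b=a.copy()
c=(581.7,50.8)
for z,r in ((120,16.5),(91,28)):
            P=np.array([proj(im,[c[0]+r*np.cos(t),c[1]+r*np.sin(t),z]) for t in np.linspace(0,6.28,60)])
            cv2.polylines(b,[((P-[x0-.5,y0-.5])*k).astype(np.int32)],True,(0,255,0),1)
cv2.imwrite(f'pics/top_o2.png',cv2.hconcat([a,b]))
E
```

```text
(no output)
```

View pics/top_o2.png

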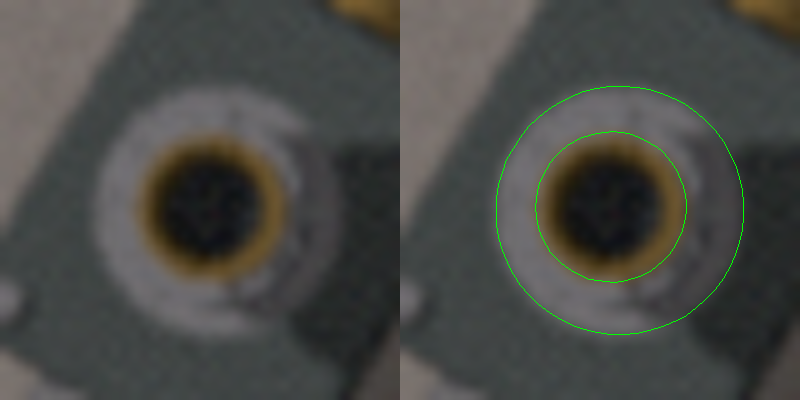

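>>> move_arm([
  [[0.008,0.04,0.2],[0,0,0]],
  [[0.016,0.078,0.4],[0,0,0]],
  [[0.016,0.078,0.6],[0,0,0]],
  [[0.016,0.078,0.7],[0,0,0]],
  [[0.016,0.078,0.7],[0,0,0]],
], gripper=1.0)

```text
t: 4.62
ee_pos: [582.0, 49.8, 154.2]
orientation: [3.141, 0.003, -0.003]
ft_force: [-0.3, 0.2, 0.4]
width: 88.0
```

```bash
python3 - <<'E'
from h import *
o=st(); plan([581.8,50.7,94],down(0))
im=snap('wrist','w5.png')
E
```

```text
t 4.62 p [582.   49.8 154.2] yaw 0.0022 z [-1.8e-03 -1.0e-04 -1.0e+00] F [-0.28  0.23  0.39] M [-0.08  0.04 -0.03] w 88.0
shift [-0.0007 -0.0059  0.4011] turn [0.0001 0.0017 0.0021]
```

View pics/w5.png

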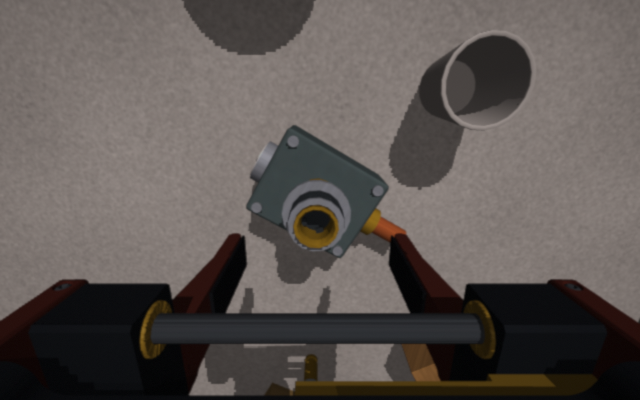

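```bash
python3 - <<'E'
from h import *
o=st(); im=ctrl.get_image('wrist')
c=[581.8,50.7]
overlay(im,o,[(c,120,16.5,(0,255,0)),(c,91,28,(0,0,255)),(c,114,21,(255,0,0))],(270,170,370,270),4,'c6.png')
for dx in ([1,0],[0,1]): print(wproj(im,o,[581.8+dx[0],50.7+dx[1],120])-wproj(im,o,[581.8,50.7,120]))
E
```

```text
t 4.67 p [582.8  49.9 155.1] yaw 0.0022 z [-0.  0. -1.] F [-0.72 -0.26  1.01] M [-0.09  0.04 -0.  ] w 87.9
[1.37880064 0.00290815]
[-0.00127501 -1.27493815]
```

View pics/c6.png

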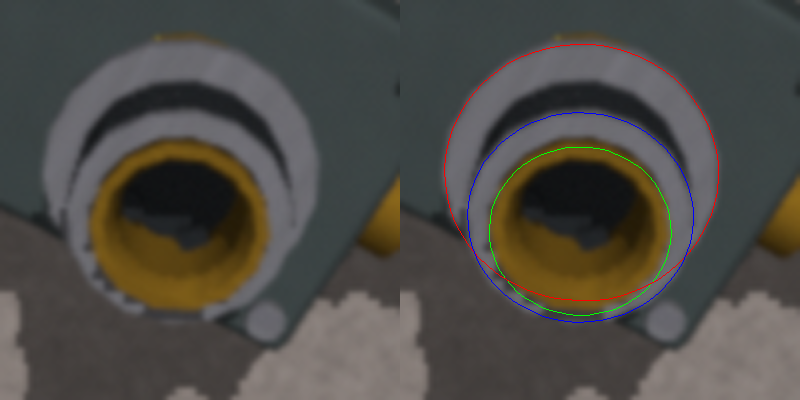

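>>> move_arm([
  [[-0.005,-0.008,0.12],[0,0,0]],
  [[-0.005,-0.008,0.25],[0,0,0]],
  [[-0.005,-0.008,0.36],[0,0,0]],
  [[-0.005,-0.008,0.405],[0,0,0]],
  [[-0.005,-0.008,0.405],[0,0,0]],
])

```text
t: 5.35
ee_pos: [581.6, 51.0, 93.6]
orientation: [3.142, 0.003, -0.001]
ft_force: [0.0, -0.2, 0.4]
width: 88.1
```

>>> move_arm([
  [[0,0,0],[0,0,0]],
  [[0,0,0],[0,0,0]],
  [[0,0,0],[0,0,0]],
  [[0,0,0],[0,0,0]],
  [[0,0,0],[0,0,0]],
], gripper=0.35)

```text
t: 5.98
ee_pos: [580.6, 50.9, 94.0]
orientation: [3.142, 0.003, -0.004]
ft_force: [0.6, 1.0, 2.5]
width: 41.5
```

```bash
python3 - <<'E'
from h import *
o=st()
E
```

```text
t 5.97 p [580.6  50.9  94. ] yaw 0.002 z [-2.6e-03 -1.0e-04 -1.0e+00] F [0.56 1.02 2.53] M [ 0.02 -0.43  0.  ] w 41.5
```

>>> move_arm([
  [[0,0,0.01],[0,0,0]],
  [[0,0,0.02],[0,0,0]],
  [[0,0,0.03],[0,0,0]],
  [[0,0,0.03],[0,0,0]],
  [[0,0,0.03],[0,0,0]],
])

```text
t: 6.6
ee_pos: [580.7, 50.9, 89.5]
orientation: [3.142, 0.003, -0.003]
ft_force: [-4.9, -0.7, 4.8]
width: 42.1
```

```bash
python3 - <<'E'
from h import *
o=st()
E
```

```text
t 6.6 p [580.7  50.9  89.5] yaw 0.0019 z [-2.1e-03 -1.0e-04 -1.0e+00] F [-4.92 -0.71  4.84] M [-0.1   1.   -0.04] w 42.1
```

>>> move_arm([
  [[0,0,0.007],[0,0,0]],
  [[0,0,0.014],[0,0,0]],
  [[0,0,0.02],[0,0,0]],
  [[0,0,0.025],[0,0,0]],
  [[0,0,0.025],[0,0,0]],
])

```text
t: 7.22
ee_pos: [580.7, 50.9, 85.7]
orientation: [3.141, 0.003, -0.004]
ft_force: [-5.7, -0.5, 6.0]
width: 41.5
```

```bash
python3 - <<'E'
from h import *
o=st()
E
```

```text
t 7.22 p [580.7  50.9  85.7] yaw 0.002 z [-2.2e-03 -1.0e-04 -1.0e+00] F [-5.75 -0.54  6.05] M [-0.03  1.04 -0.06] w 41.5
```

>>> move_arm([
  [[0,0,0.004],[0,0,0]],
  [[0,0,0.008],[0,0,0]],
  [[0,0,0.01],[0,0,0]],
  [[0,0,0.01],[0,0,0]],
  [[0,0,0.01],[0,0,0]],
])

```text
t: 7.85
ee_pos: [580.7, 51.0, 85.1]
orientation: [3.142, 0.003, -0.003]
ft_force: [-8.4, -0.4, 12.8]
width: 41.4
```

```bash
python3 - <<'E'
from h import *
o=st()
E
```

```text
t 7.85 p [580.7  51.   85.1] yaw 0.002 z [-2.e-03 -1.e-04 -1.e+00] F [-8.4  -0.36 12.77] M [-0.09  1.48 -0.09] w 41.4
```

>>> move_arm([
  [[0,0,0],[0,0,0]],
  [[0,0,0],[0,0,0]],
  [[0,0,0],[0,0,0]],
  [[0,0,0],[0,0,0]],
  [[0,0,0],[0,0,0]],
], gripper=1.0)

```text
t: 8.48
ee_pos: [581.3, 50.9, 83.9]
orientation: [3.142, 0.003, -0.001]
ft_force: [-0.3, -0.4, -0.1]
width: 86.6
```

>>> move_arm([
  [[0,0,-0.15],[0,0,0]],
  [[0,0,-0.3],[0,0,0]],
  [[0,0,-0.45],[0,0,0]],
  [[0,0,-0.46],[0,0,0]],
  [[0,0,-0.46],[0,0,0]],
])

```text
t: 9.1
ee_pos: [581.2, 50.9, 152.6]
orientation: [3.142, 0.003, -0.002]
ft_force: [-0.4, 0.5, -0.4]
width: 87.9
```

```bash
python3 - <<'E'
from h import *
o=st(); im=ctrl.get_image('wrist')
c=[581,51.8]
overlay(im,o,[(c,120,16.5,(0,255,0)),(c,91-5.5,28,(0,0,255)),(c,114-5.5,21,(255,0,0))],(270,170,370,270),4,'c7.png')
plan([551,-298,240],down(0))
E
```

```text
t 9.1 p [581.2  50.9 152.6] yaw 0.002 z [-1.e-03 -1.e-04 -1.e+00] F [-0.39  0.49 -0.43] M [-0.05  0.02 -0.02] w 87.9
shift [-0.2058  2.3256 -0.5841] turn [0.0001 0.0016 0.0019]
```

View pics/c7.png

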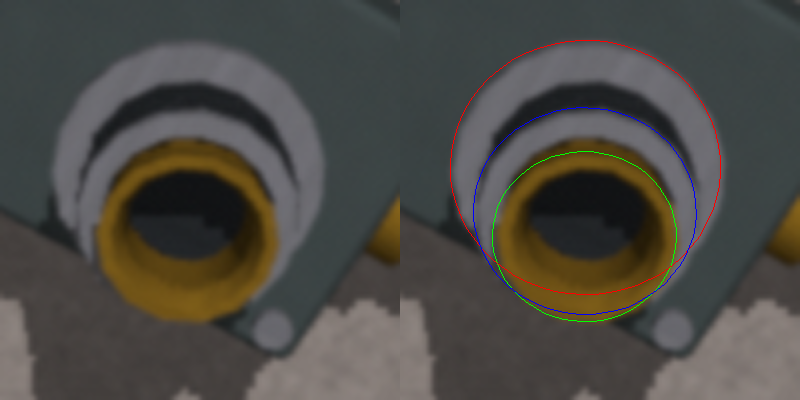

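>>> move_arm([
  [[-0.02,0.1,-0.25],[0,0,0]],
  [[-0.05,0.35,-0.45],[0,0,0]],
  [[-0.08,0.65,-0.58],[0,0,0]],
  [[-0.1,0.95,-0.58],[0,0,0]],
  [[-0.1,1.0,-0.58],[0,0,0]],
])

```text
t: 9.78
ee_pos: [566.4, -101.2, 239.5]
orientation: [-3.142, 0.002, 0.002]
ft_force: [0.9, -0.8, 0.2]
width: 87.8
```

>>> move_arm([
  [[-0.02,0.35,0],[0,0,0]],
  [[-0.05,0.7,0],[0,0,0]],
  [[-0.08,0.95,0],[0,0,0]],
  [[-0.1,1.0,0],[0,0,0]],
  [[-0.1,1.0,0],[0,0,0]],
])

```text
t: 10.4
ee_pos: [552.0, -248.2, 239.4]
orientation: [-3.14, -0.003, 0.002]
ft_force: [0.8, -0.0, -0.6]
width: 87.7
```

>>> move_arm([
  [[0,0.15,0],[0,0,0]],
  [[0,0.24,0],[0,0,0]],
  [[0,0.24,0],[0,0,0]],
  [[0,0.24,0],[0,0,0]],
  [[0,0.24,0],[0,0,0]],
])

```text
t: 11.02
ee_pos: [552.4, -284.7, 240.4]
orientation: [-3.141, -0.004, 0.0]
ft_force: [-0.8, -0.8, 0.8]
width: 87.6
```

```bash
python3 - <<'E'
from h import *
o=st(); im=snap('wrist','w8.png')
for n in ['nozzle_grip','stand']:
   print(n,[(np.round(d['location'],1),round(d['p'],2),np.round(wproj(im,o,d['location']))) for d in ctrl.pinpoint('wrist',n)])
c=[551,-298]
p=wproj(im,o,[*c,98]);print(p); x0,y0=(p-50).astype(int)
overlay(im,o,[(c,98,14,(0,255,0)),(c,58,14,(0,0,255)),(c,36,12.5,(255,0,0))],(x0,y0,x0+100,y0+100),4,'c8.png')
E
```

```text
t 11.03 p [ 552.4 -284.7  240.4] yaw 0.0023 z [-1.e-04  2.e-04 -1.e+00] F [-0.77 -0.83  0.76] M [-0.02  0.05  0.03] w 87.6
nozzle_grip [(array([ 433.1, -316.9,   53.1]), 0.72, array([221., 204.])), (array([ 571.1, -193.9,   57.3]), 0.67, array([333., 100.])), (array([ 669., -317.,   70.]), 0.67, array([414., 209.])), (array([ 546. , -299. ,   75.9]), 0.61, array([311., 196.]))]
stand [(array([ 547.3, -294. ,   -2.5]), 0.82, array([313., 176.]))]
[315.1172857  200.78024933]
```

View pics/w8.png

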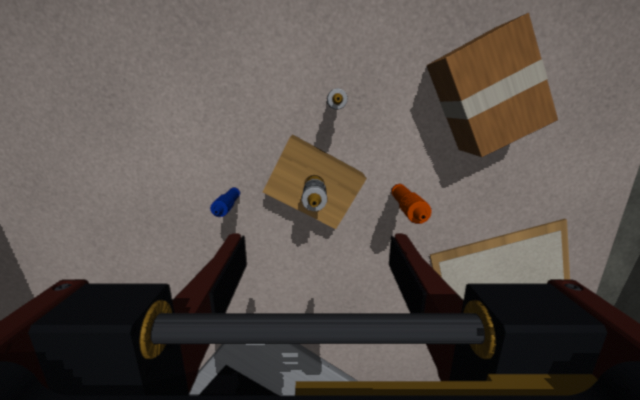

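View pics/c8.png

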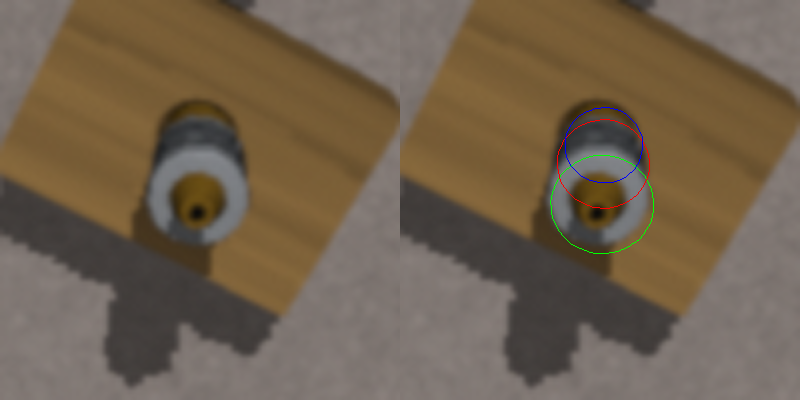

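>>> move_arm([
  [[-0.007,0.035,0.2],[0,0,0]],
  [[-0.014,0.07,0.4],[0,0,0]],
  [[-0.014,0.07,0.6],[0,0,0]],
  [[-0.014,0.07,0.68],[0,0,0]],
  [[-0.014,0.07,0.68],[0,0,0]],
], gripper=0.8)

```text
t: 11.8
ee_pos: [550.2, -295.4, 138.0]
orientation: [-3.141, -0.003, 0.002]
ft_force: [0.4, 0.0, 0.3]
width: 70.1
```

```bash
python3 - <<'E'
from h import *
o=st(); im=snap('wrist','w9.png')
c=[549.9,-295.3]
p=wproj(im,o,[*c,98]);print(p); x0,y0=(p-50).astype(int)
overlay(im,o,[(c,98,14,(0,255,0)),(c,58,14,(0,0,255)),(c,36,12.5,(255,0,0))],(x0,y0,x0+100,y0+100),4,'c9.png')
plan([549.9,-295.3,59],down(0))
E
```

```text
t 11.8 p [ 550.2 -295.4  138. ] yaw 0.0022 z [-1.1e-03  6.0e-04 -1.0e+00] F [0.38 0.02 0.29] M [-0.05  0.06  0.02] w 70.1
[315.62950123 226.243062  ]
shift [-0.006  -0.0027  0.5327] turn [ 0.0002 -0.0004  0.0021]
```

View pics/c9.png

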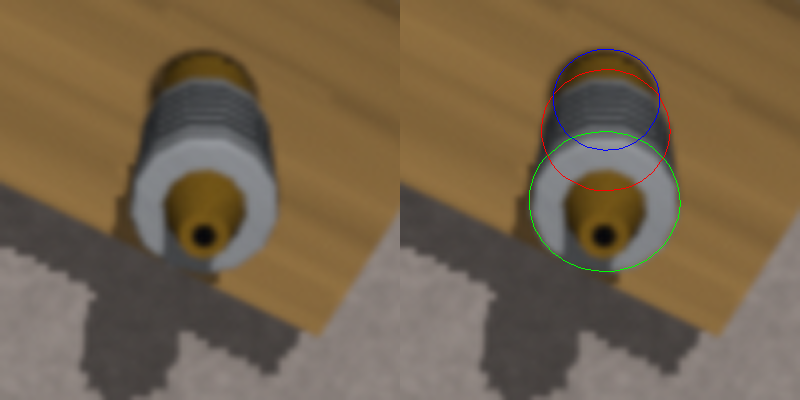

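>>> move_arm([
  [[-0.002,0,0.15],[0,0,0]],
  [[-0.002,0,0.3],[0,0,0]],
  [[-0.002,0,0.45],[0,0,0]],
  [[-0.002,0,0.527],[0,0,0]],
  [[-0.002,0,0.527],[0,0,0]],
])

```text
t: 12.48
ee_pos: [550.2, -295.6, 59.5]
orientation: [-3.142, -0.003, 0.0]
ft_force: [0.9, -0.8, 0.8]
width: 70.2
```

>>> move_arm([
  [[0,0,0],[0,0,0]],
  [[0,0,0],[0,0,0]],
  [[0,0,0],[0,0,0]],
  [[0,0,0],[0,0,0]],
  [[0,0,0],[0,0,0]],
], gripper=0.1)

```text
t: 13.1
ee_pos: [549.7, -295.6, 59.4]
orientation: [-3.141, -0.003, 0.001]
ft_force: [-1.7, -0.1, 1.6]
width: 27.5
```

```bash
python3 - <<'E'
from h import *
o=st()
E
```

```text
t 13.1 p [ 549.7 -295.6   59.4] yaw 0.0021 z [-7.e-04  1.e-04 -1.e+00] F [-1.75 -0.13  1.59] M [-0.1   0.39  0.02] w 27.5
```

>>> move_arm([
  [[0,0,-0.1],[0,0,0]],
  [[0,0,-0.3],[0,0,0]],
  [[0,0,-0.55],[0,0,0]],
  [[0,0,-0.8],[0,0,0]],
  [[0,0,-0.98],[0,0,0]],
])

```text
t: 13.72
ee_pos: [550.5, -295.8, 209.0]
orientation: [3.141, 0.003, 0.003]
ft_force: [0.6, -0.1, -2.3]
width: 27.5
```

>>> move_arm([
  [[0.02,-0.15,-0.01],[0,0,0]],
  [[0.04,-0.4,-0.01],[0,0,0]],
  [[0.07,-0.65,-0.01],[0,0,0]],
  [[0.09,-0.85,-0.01],[0,0,0]],
  [[0.1,-1.0,-0.01],[0,0,0]],
])

```text
t: 14.35
ee_pos: [563.8, -142.8, 206.7]
orientation: [-3.141, -0.005, 0.003]
ft_force: [0.1, 0.2, -2.0]
width: 27.7
```

>>> move_arm([
  [[0.02,-0.25,0],[0,0,0]],
  [[0.04,-0.5,0],[0,0,0]],
  [[0.07,-0.75,0],[0,0,0]],
  [[0.09,-0.95,0],[0,0,0]],
  [[0.09,-1.0,0],[0,0,0]],
])

```text
t: 14.98
ee_pos: [576.8, 7.0, 206.8]
orientation: [-3.141, -0.007, 0.003]
ft_force: [0.1, -0.6, -2.4]
width: 27.8
```

```bash
python3 - <<'E'
from h import *
o=st(); plan([581.2,52,209],down(0)); snap('wrist','w10.png'); snap('scene','s10.png')
E
```

```text
t 14.97 p [576.8   7.  206.8] yaw 0.0047 z [-2.e-03  4.e-04 -1.e+00] F [ 0.09 -0.63 -2.41] M [-0.07  0.07  0.01] w 27.8
shift [ 0.0304 -0.2999 -0.0145] turn [-0.0004  0.002   0.0045]
```

View pics/w10.png

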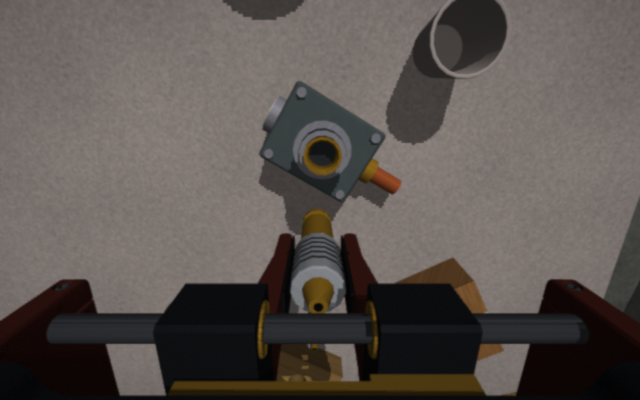

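>>> move_arm([
  [[0.01,-0.1,0],[0,0,0]],
  [[0.02,-0.2,0],[0,0,0]],
  [[0.031,-0.3,0],[0,0,0]],
  [[0.031,-0.3,0],[0,0,0]],
  [[0.031,-0.3,0],[0,0,0]],
])

```text
t: 15.7
ee_pos: [582.5, 49.5, 207.8]
orientation: [3.141, 0.004, -0.0]
ft_force: [-0.1, 0.5, -2.2]
width: 27.7
```

```bash
python3 - <<'E'
from h import *
o=st(); im=snap('wrist','w11.png'); s=snap('scene','s11.png')
x,y=proj(s,[581,52,140]).astype(int)
a=cv2.imread('pics/s11.png')[y-40:y+40,x-40:x+40]; b=cv2.imread('pics/w11.png')[150:310,240:400]
cv2.imwrite('pics/c11.png',cv2.hconcat([cv2.resize(a,(400,400),interpolation=2),cv2.resize(b,(400,400),interpolation=2)]))
E
```

```text
t 15.7 p [582.5  49.5 207.8] yaw 0.0024 z [-1.e-04 -2.e-04 -1.e+00] F [-0.13  0.51 -2.23] M [-0.09  0.09 -0.01] w 27.7
```

View pics/c11.png

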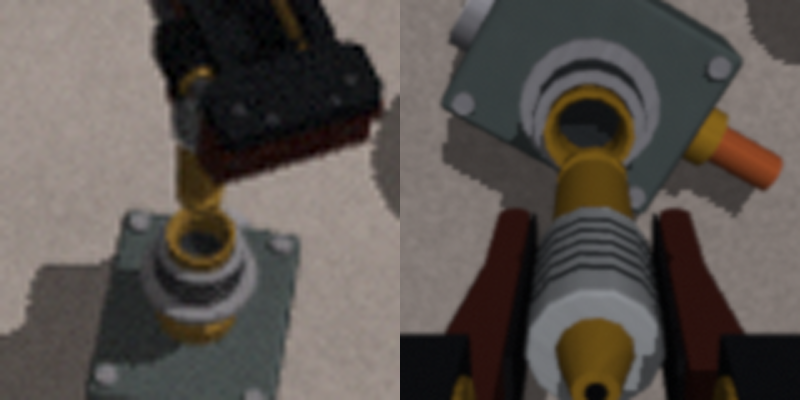

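>>> move_arm([
  [[-0.007,-0.017,0.05],[0,0,0]],
  [[-0.007,-0.017,0.1],[0,0,0]],
  [[-0.007,-0.017,0.15],[0,0,0]],
  [[-0.007,-0.017,0.19],[0,0,0]],
  [[-0.007,-0.017,0.19],[0,0,0]],
])

```text
t: 16.42
ee_pos: [581.1, 51.9, 178.6]
orientation: [3.141, 0.003, -0.002]
ft_force: [0.5, -0.4, -2.3]
width: 27.4
```

```bash
python3 - <<'E'
from h import *
o=st(); im=snap('wrist','w12.png'); s=snap('scene','s12.png')
x,y=proj(s,[581,52,130]).astype(int)
a=cv2.imread('pics/s12.png')[y-25:y+25,x-25:x+25]; b=cv2.imread('pics/w12.png')[170:270,270:370]
a=cv2.resize(a,(400,400),interpolation=2); 
for z,r,col in ((120,16.5,(0,255,0)),(o['ee_pos'][2]-53.4,11,(0,0,255))):
    P=np.array([proj(s,[o['ee_pos'][0]+r*np.cos(t),o['ee_pos'][1]+r*np.sin(t),z]) for t in np.linspace(0,6.28,60)])
    cv2.polylines(a,[((P-[x-25.5,y-25.5])*8).astype(np.int32)],True,col,1)
cv2.imwrite('pics/c12.png',cv2.hconcat([a,cv2.resize(b,(400,400),interpolation=2)]))
E
```

```text
t 16.43 p [581.1  51.9 178.6] yaw 0.0019 z [-1.3e-03 -1.0e-04 -1.0e+00] F [ 0.47 -0.43 -2.34] M [-0.08  0.05 -0.  ] w 27.4
```

View pics/c12.png

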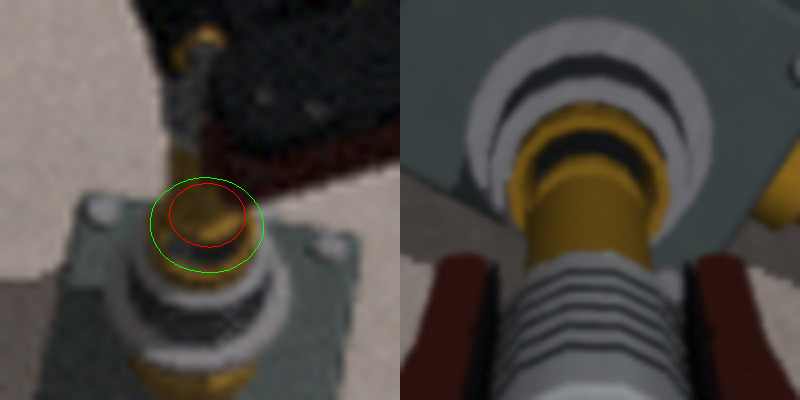

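>>> move_arm([
  [[0,0,0.015],[0,0,0]],
  [[0,0,0.03],[0,0,0]],
  [[0,0,0.04],[0,0,0]],
  [[0,0,0.05],[0,0,0]],
  [[0,0,0.05],[0,0,0]],
])

```text
t: 17.15
ee_pos: [581.4, 52.0, 171.7]
orientation: [3.142, 0.003, -0.0]
ft_force: [-0.7, -0.5, -2.4]
width: 27.4
```

>>> move_arm([
  [[0,0,0.006],[0,0,0]],
  [[0,0,0.012],[0,0,0]],
  [[0,0,0.018],[0,0,0]],
  [[0,0,0.02],[0,0,0]],
  [[0,0,0.02],[0,0,0]],
])

```text
t: 17.77
ee_pos: [581.5, 52.0, 168.8]
orientation: [3.142, 0.003, -0.0]
ft_force: [-0.0, -0.4, -1.5]
width: 27.4
```

>>> move_arm([
  [[0,0,0.01],[0,0,0]],
  [[0,0,0.02],[0,0,0]],
  [[0,0,0.027],[0,0,0]],
  [[0,0,0.027],[0,0,0]],
  [[0,0,0.027],[0,0,0]],
])

```text
t: 18.4
ee_pos: [581.5, 52.0, 164.8]
orientation: [3.142, 0.003, 0.0]
ft_force: [-0.1, -0.1, -2.9]
width: 27.8
```

```bash
python3 - <<'E'
from h import *
o=st()
E
```

```text
t 18.4 p [581.5  52.  164.8] yaw 0.002 z [ 0. -0. -1.] F [-0.15 -0.09 -2.88] M [-0.04  0.11  0.  ] w 27.8
```

>>> move_arm([
  [[0,0,0.01],[0,0,0]],
  [[0,0,0.02],[0,0,0]],
  [[0,0,0.03],[0,0,0]],
  [[0,0,0.04],[0,0,0]],
  [[0,0,0.04],[0,0,0]],
])

```text
t: 19.02
ee_pos: [581.4, 52.0, 158.6]
orientation: [3.142, 0.003, -0.001]
ft_force: [-0.6, 0.7, -2.2]
width: 27.4
```

>>> move_arm([
  [[0,0,0.007],[0,0,0]],
  [[0,0,0.014],[0,0,0]],
  [[0,0,0.02],[0,0,0]],
  [[0,0,0.02],[0,0,0]],
  [[0,0,0.02],[0,0,0]],
])

```text
t: 19.65
ee_pos: [581.7, 52.1, 156.7]
orientation: [-3.142, -0.003, -0.001]
ft_force: [-2.3, -0.1, 6.6]
width: 27.6
```

>>> move_arm([
  [[0,0,0.007],[0,0,0]],
  [[0,0,0.014],[0,0,0]],
  [[0,0,0.02],[0,0,0]],
  [[0,0,0.02],[0,0,0]],
  [[0,0,0.02],[0,0,0]],
])

```text
t: 20.27
ee_pos: [581.7, 52.1, 153.9]
orientation: [-3.141, -0.003, -0.001]
ft_force: [-3.3, 0.4, 6.8]
width: 27.8
```

>>> move_arm([
  [[0,0,0.007],[0,0,0]],
  [[0,0,0.014],[0,0,0]],
  [[0,0,0.02],[0,0,0]],
  [[0,0,0.02],[0,0,0]],
  [[0,0,0.02],[0,0,0]],
])

```text
t: 20.9
ee_pos: [581.7, 52.1, 151.0]
orientation: [-3.141, -0.003, -0.001]
ft_force: [-3.9, 0.0, 8.2]
width: 27.4
```

>>> move_arm([
  [[0,0,0.007],[0,0,0]],
  [[0,0,0.014],[0,0,0]],
  [[0,0,0.02],[0,0,0]],
  [[0,0,0.02],[0,0,0]],
  [[0,0,0.02],[0,0,0]],
])

```text
t: 21.52
ee_pos: [581.7, 52.1, 148.1]
orientation: [-3.141, -0.003, -0.001]
ft_force: [-4.1, 0.3, 10.3]
width: 27.4
```

```bash
python3 - <<'E'
from h import *
o=st(); im=snap('wrist','w13.png')
cv2.imwrite('pics/c13.png',cv2.resize(cv2.imread('pics/w13.png')[170:310,250:390],(560,560),interpolation=2))
E
```

```text
t 21.52 p [581.7  52.1 148.1] yaw 0.0019 z [ 6.e-04  2.e-04 -1.e+00] F [-4.07  0.35 10.27] M [-0.11  0.84 -0.02] w 27.4
```

View pics/c13.png

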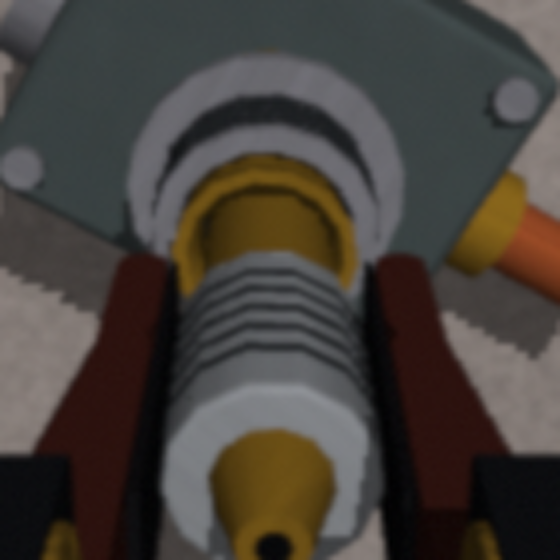

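>>> move_arm([
  [[-0.002,0,0.004],[0,0,0]],
  [[-0.002,0,0.008],[0,0,0]],
  [[-0.002,0,0.01],[0,0,0]],
  [[-0.002,0,0.01],[0,0,0]],
  [[-0.002,0,0.01],[0,0,0]],
])

```text
t: 22.2
ee_pos: [581.8, 52.0, 146.2]
orientation: [-3.142, -0.003, -0.002]
ft_force: [-1.6, -1.1, 6.2]
width: 27.5
```

>>> move_arm([
  [[0,0,0.004],[0,0,0]],
  [[0,0,0.008],[0,0,0]],
  [[0,0,0.01],[0,0,0]],
  [[0,0,0.01],[0,0,0]],
  [[0,0,0.01],[0,0,0]],
])

```text
t: 22.82
ee_pos: [581.8, 52.0, 144.7]
orientation: [-3.142, -0.003, -0.002]
ft_force: [-1.0, -0.1, 5.8]
width: 27.8
```

```bash
python3 - <<'E'
from h import *
o=st(); im=snap('wrist','w14.png'); s=snap('scene','s14.png')
x,y=proj(s,[581,52,100]).astype(int)
a=cv2.imread('pics/s14.png')[y-30:y+30,x-30:x+30]
cv2.imwrite('pics/c14.png',cv2.hconcat([cv2.resize(a,(400,400),interpolation=2),cv2.resize(cv2.imread('pics/w14.png')[170:310,250:390],(400,400),interpolation=2)]))
E
```

```text
t 22.82 p [581.8  52.  144.7] yaw 0.002 z [ 0.0015  0.     -1.    ] F [-0.97 -0.12  5.77] M [-0.14  0.37 -0.  ] w 27.8
```

View pics/c14.png

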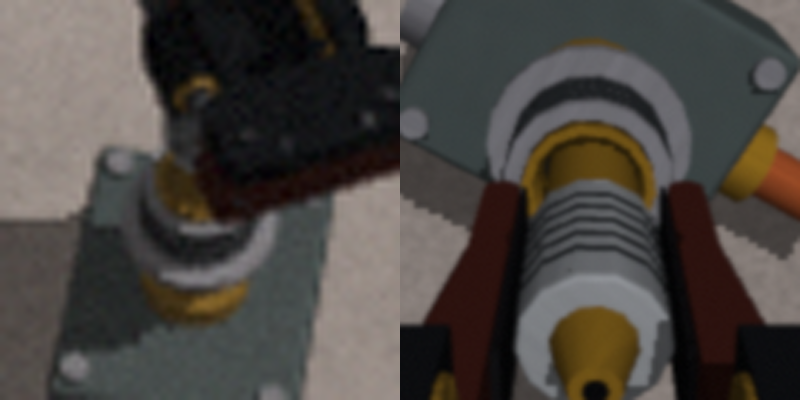

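```bash
python3 - <<'E'
from h import *
o=st(); im=ctrl.get_image('wrist')
c=[581.6,52.3]
overlay(im,o,[(c,120,16.5,(0,255,0)),(c,91,28,(0,0,255)),(c,114,21,(0,0,255)),(c,85.5,28,(255,0,0)),(c,108.5,21,(255,0,0))],(270,165,370,265),4,'c15.png')
E
```

```text
t 22.93 p [581.8  52.  144.7] yaw 0.002 z [ 0.0014  0.     -1.    ] F [-1.22 -0.84  6.81] M [-0.17  0.43  0.01] w 27.9
```

View pics/c15.png

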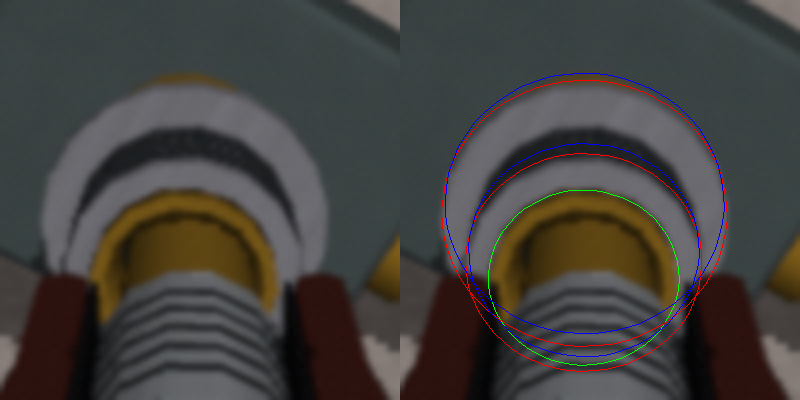

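```bash
python3 - <<'E'
from h import *
s=snap('scene','s15.png')
x,y=proj(s,[581,52,95]).astype(int)
r=[cv2.resize(cv2.imread(f'pics/{n}.png')[y-22:y+22,x-16:x+16],(256,352),interpolation=2) for n in ('scene1','s11','s15')]
cv2.imwrite('pics/c16.png',cv2.hconcat(r))
E
```

```text
(no output)
```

View pics/c16.png

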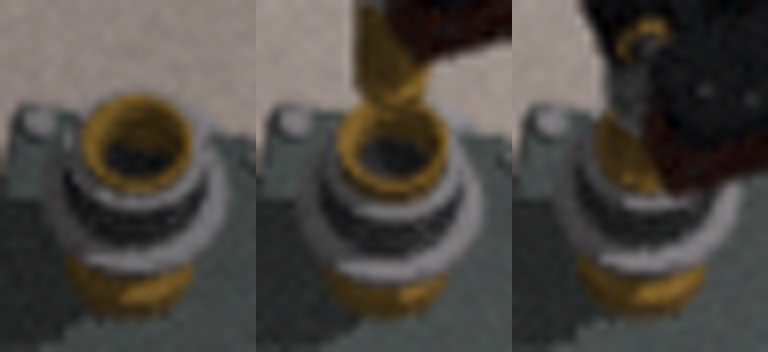

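>>> move_arm([
  [[0,0,-0.004],[0,0,0]],
  [[0,0,-0.008],[0,0,0]],
  [[0,0,-0.013],[0,0,0]],
  [[0,0,-0.013],[0,0,0]],
  [[0,0,-0.013],[0,0,0]],
])

```text
t: 23.65
ee_pos: [581.8, 52.0, 146.3]
orientation: [3.142, 0.003, 0.002]
ft_force: [-1.6, -0.9, 6.1]
width: 27.3
```

```bash
python3 - <<'E'
from h import *
o=st()
E
```

```text
t 23.65 p [581.8  52.  146.3] yaw 0.0021 z [ 0.0014 -0.     -1.    ] F [-1.61 -0.93  6.12] M [-0.2   0.16  0.  ] w 27.3
```

>>> move_arm([
  [[0,0,-0.004],[0,0,0]],
  [[0,0,-0.008],[0,0,0]],
  [[0,0,-0.012],[0,0,0]],
  [[0,0,-0.012],[0,0,0]],
  [[0,0,-0.012],[0,0,0]],
])

```text
t: 24.28
ee_pos: [581.3, 52.0, 146.7]
orientation: [3.142, 0.003, 0.0]
ft_force: [4.4, -0.3, -9.8]
width: 27.3
```

```bash
python3 - <<'E'
from h import *
o=st()
E
```

```text
t 24.27 p [581.3  52.  146.7] yaw 0.0019 z [ 1.e-04 -0.e+00 -1.e+00] F [ 4.38 -0.29 -9.82] M [-0.08 -1.12  0.01] w 27.3
```

>>> move_arm([
  [[0,0,0.008],[0,0,0]],
  [[0,0,0.008],[0,0,0]],
  [[0,0,0.008],[0,0,0]],
  [[0,0,0.008],[0,0,0]],
  [[0,0,0.008],[0,0,0]],
])

```text
t: 24.9
ee_pos: [581.4, 52.0, 146.6]
orientation: [-3.142, -0.003, -0.001]
ft_force: [2.3, -0.8, -0.3]
width: 27.3
```

>>> move_arm([
  [[0,0,0],[0,0,0]],
  [[0,0,0],[0,0,0]],
  [[0,0,0],[0,0,0]],
  [[0,0,0],[0,0,0]],
  [[0,0,0],[0,0,0]],
], gripper=0.9)

```text
t: 25.52
ee_pos: [581.1, 52.0, 146.3]
orientation: [3.142, 0.003, -0.0]
ft_force: [-0.1, -0.6, 0.1]
width: 74.0
```

>>> move_arm([
  [[0,0,-0.1],[0,0,0]],
  [[0,0,-0.3],[0,0,0]],
  [[0,0,-0.55],[0,0,0]],
  [[0,0,-0.8],[0,0,0]],
  [[0,0,-0.9],[0,0,0]],
])

```text
t: 26.15
ee_pos: [582.3, 52.1, 284.6]
orientation: [-3.141, -0.003, -0.007]
ft_force: [0.5, 0.4, 0.6]
width: 78.8
```

```bash
python3 - <<'E'
from h import *
o=st(); snap('wrist','w17.png'); s=snap('scene','s17.png')
x,y=proj(s,[581,52,95]).astype(int)
a=cv2.resize(cv2.imread('pics/s17.png')[y-30:y+30,x-30:x+30],(400,400),interpolation=2)
cv2.imwrite('pics/c17.png',cv2.hconcat([a,cv2.resize(cv2.imread('pics/w17.png'),(640,400))[:,:400*1][:400]]))
r=[cv2.resize(cv2.imread(f'pics/{n}.png')[y-22:y+22,x-16:x+16],(256,352),interpolation=2) for n in ('scene1','s11','s17')]
cv2.imwrite('pics/c18.png',cv2.hconcat(r))
E
```

```text
t 26.15 p [582.3  52.1 284.6] yaw 0.002 z [ 4.6e-03  3.0e-04 -1.0e+00] F [0.48 0.38 0.6 ] M [-0.04  0.03 -0.  ] w 78.8
```

View pics/w17.png

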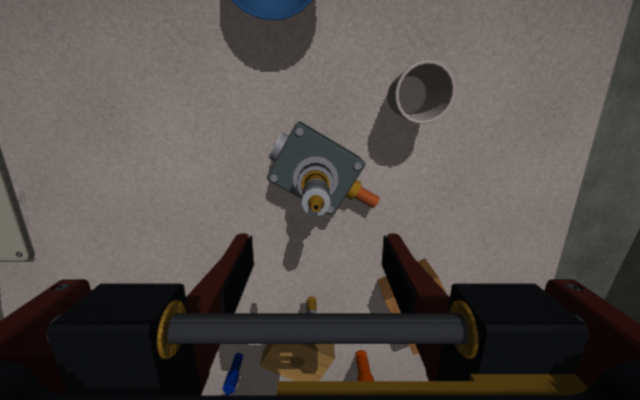

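View pics/c18.png

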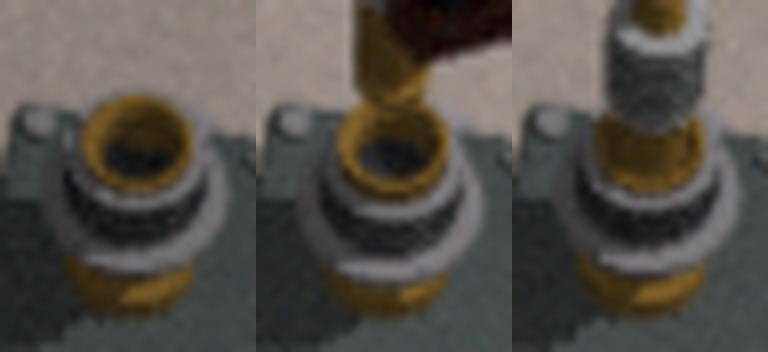

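View pics/s17.png

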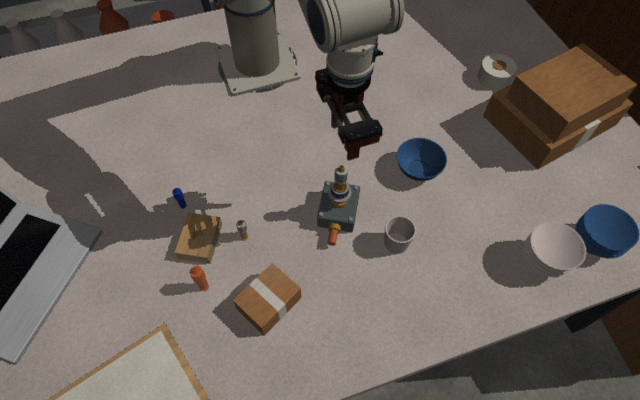

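The nozzle stands upright in the coupler (scene pixel 341,185). The sleeve is forward again, because its lower edge matches the first picture. The bowl, cup, carton and look-alikes have not moved, and the gripper is clear of everything.

```bash
python3 - <<'E'
from h import *
st(); print(ctrl.close_job())
E
```

```text
t 26.25 p [582.   52.1 283.3] yaw 0.002 z [ 3.5e-03  2.0e-04 -1.0e+00] F [0.08 0.58 0.26] M [-0.1   0.05  0.01] w 79.0
the job is handed in; nothing more can be done
None
```

The nozzle is locked upright in the coupler, the sleeve is forward again, and the job was handed in at about 26 s.

- **Sleeve:** I gripped it, drew it down to its end stop (about 13 N) and let go. It stayed back by itself.
- **Nozzle:** I took the larger silver nozzle from the stand and pressed it straight down into the coupler. The push rose to about 12.5 N, counting the nozzle's weight, then dropped at roughly 26–27 mm depth. I stopped short of the hard stop.
- **Lock check:** When I lifted gently, the nozzle rose about 2 mm with no resistance. It then held against roughly 7.5 N, and I let go.
- **Last pictures:** The nozzle stands upright, the bowl, cup, carton and look-alikes look unmoved, and the gripper is clear.

**Disagreements:** The wrist camera put the mouth about 1.5–2 mm further in y than the scene and top cameras did. I used the wrist value for both the grasp and the fit, and the nose went in with no side force at first. Two wrist overlays did not clearly show whether the sleeve was back or forward, so I settled that by comparing scene pictures.

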